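Run the hob's fume fan and switch it off again

TASK

Give the hob's built-in fume fan a short run: pull its round, mushroom-shaped knob straight up until it clicks out, leave it out for about a second, then push it fully home again so that the fan is off. Leave the two burner knobs with the bar across them as they are, off.

Things in the scene. Friction and masses are not known exactly. Their poses are not given: they have to be found in the camera images.
- fan_grip (a point): Centre of the fan knob's round black cap (36 mm wide, 26 mm tall, top 12 mm above this point) on a 12 mm steel stem; moves with it. Pushed in, it is 38 mm above the hob's steel top, 88 mm above the worktop. z up; x along the row of three knobs, 78 mm apart, at the hob's -y end. Nothing else stands within 80 mm of the row to either side; two pans, up to 155 mm high, are on the +y side.
- fan (a joint): Travel of the fan knob in m: 0 pushed fully home (off), 0.025 pulled fully up (on). Spring detent at both ends: it takes about 5 N to pull it out or push it in, and past half-way it snaps to the other end and stays. It does not turn.
- burner_a (a joint): Turn of one burner knob in rad, 0 off (at start), growing clockwise: black, round foot with a 38 x 14 mm bar across it, top 44 mm above the hob's top. The three knobs share one row in any order; the fan knob may be in any of the places.
- burner_b (a joint): Turn of the other burner knob in rad, 0 off (at start); same shape and size as burner_a.

How it is judged (in metres and radians):
On the way:
1. the fan knob is pulled up to its detent and stays out (value of joint fan above 0.02 m), for 0.6 s.
At the end, for the whole second after the job is handed in: the fan knob is pushed home (within 4 mm of its lower stop) and both burner knobs still stand at off (turned by less than 0.3 rad) (value of joint fan below 0.004 m and value of joint each of burner_a, burner_b below 0.3 rad); the robot touches nothing.
It fails at once if a burner knob is turned on (by more than 0.3 rad) (value of joint any of burner_a, burner_b above 0.3 rad).
It also fails if it takes over 35 s, if anything falls off the work surface, if the arm or the gripper's body presses on something with over 40 N, if the wrist force passes 120 N, or if a joint passes its speed limit or range.

ROBOT

A 6-joint arm with a two-finger parallel gripper is mounted at the origin on the work surface. World frame = base frame: x ahead of the robot, y to its left, z up, the work surface at z = 0. Lengths are in mm, angles in rad, forces in N, time in s.
With the tool pointing down it reaches from about 350 to 775 mm from the base axis. Payload 7.3 kg.
Tool frame: the origin (TCP) lies at the very end of the fingers, on their centre line; the grasp point (between the pads) lies 19 mm behind it; z points along the fingers, y is the line along which they close (so a half turn about z gives the same grasp; the last joint's range is limited). The gripper opens to 92 mm and grips with 3 to 60 N. Pads are 19 mm wide; open, the fingers measure 130 mm over their backs; the gripper's body (75 mm by 190 mm) begins 47 mm behind the grasp point.
Start: joints at [-1.419, 0.342, 1.524, -0, 1.275, -0.146], TCP at [154.067, -501.907, 198.941] pointing down, gripper open.
Joint ranges: [-2.53, 2.53], [-0.77, 2.02], [0.04, 2.7], [-1, 4.14], [0.28, 2.66], [-3.11, 3.11]. Speed limits (rad/s): [2.57, 2.57, 3.14, 3.14, 3.14, 3.14].

INTERFACE

Orientations are given as [roll, pitch, yaw] about the fixed x, y, z axes, in that order (R = Rz(yaw) Ry(pitch) Rx(roll)).
In Python, from plant import * gives the robot as it stands.
- The arm moves only by the tool arm_command, never from a script. Its arguments are lists of equal length, an entry for each row: "gripper": the finger opening in mm, from 0 to 91.8; "dp": the shift along the tool's x, y, z in units of 25 mm (1.0 is 25 mm), a list of three; "twist": the turn about the tool's z in units of 5 degrees (1.0 is 5 degrees). A call has exactly 5 rows; each row shifts and turns the commanded pose from where the row before left it, along the tool's axes as they then stand; what a row does not reach is not made up. A row lasts 1/8 s, in which the tool goes at most 62.5 mm and 10.7 degrees, less where a joint would pass 70% of its speed; a pose out of reach is approached as far as the arm can. A call is refused whole if a number of a shift passes 1 or a number of a turn 1, either way. A call with a gripper value outside its range is refused whole. The fingers move at their own pace and stop on an object; the grip force is fixed at half the most. Time passes only in rows, so rows that do not move let the fingers close, or fill a call up. It gives the time, the measured TCP pose, the force, the opening and the grip force at its end, in the units of the state.
- get_obs(): the state, without advancing time (a new reading comes with each control period).
- capture(name): name is "scene" or "top" or "wrist"; returns the picture (400x640x3 uint8, red, green, blue); there is no depth.
- get_calibration(name): a dict with "mtx" (3x3 intrinsics, pixels), "dist_coeffs" ([k1, k2, p1, p2, k3] as OpenCV has them; the pictures are not rectified), "position" and "attitude" of the camera in the world; the wrist camera has in their place "mount" (4x4, takes a point from camera to tool coordinates, whose origin is the TCP and whose axes are the flange's). Camera axes: x right, y down, z forward; pixel columns grow to the right and rows downward; lengths in mm; the calibration is good to about 2 mm. A picture is of the moment at which its call begins: read the wrist's pose just before it. get_calibration takes no time and is no camera call.
- close_job(): hands the job in; it is judged then, once.
The state is a dict: "time": time; "joint_positions": joint angles; "dq": joint speeds; "tau": joint torques, N m; "tool_pos": TCP position; "tcp_rot": TCP orientation; "contact_force": force on the tool from outside, world axes, zero at the start; "moment": the same for the moment, N m; "grip_width": finger opening in mm; "finger_force": force on a finger pad.
Only numpy, scipy, OpenCV 4.12 (cv2) and the standard library are available. Lean on these libraries where they do the work, as an engineer would, in place of code of your own. Each camera call takes 0.05 s, during which the arm holds its last target. There are 200 camera calls.

## Working session

There is one attempt and no reset: what is moved stays moved. The work goes in short steps, Python scripts to look and compute and a tool call to move; the robot and the scene stay as the last step left them, time stands still between calls to the robot, and variables do not carry over. Pictures are saved under pics/ and viewed, at most 10 in all, crops included, and the job is handed in when it is done.

Besides the shell and the picture viewer there is one more tool, called as name(argument=value, ...) on one line, values as JSON. arm_command: Moves the arm, as the interface text tells. Its arguments: {"type":"object","properties":{"gripper":{"type":"array"},"dp":{"type":"array"},"twist":{"type":"array"}},"required":["gripper","dp","twist"]}

```bash
mkdir -p pics; python3 - <<'E'
from plant import *
import cv2
o=get_obs();print(o)
for n in("scene","top"):
    cv2.imwrite(f"pics/{n}1.png",capture(n)[:,:,::-1]);print(n,get_calibration(n))
print(get_calibration("wrist"))
E
```

```text
{'time': 0.0, 'joint_positions': array([-1.41898290e+00,  3.42706073e-01,  1.52501909e+00, -3.83734264e-05,
        1.27542234e+00, -1.45993761e-01]), 'dq': array([ 5.41484904e-04,  5.80875925e-04, -5.14346447e-04,  7.67059402e-05,
        1.49470614e-03, -1.87375956e-03]), 'tau': array([ 7.28855812e-04, -4.31244242e+01, -2.44217867e+01,  7.19269621e-02,
        5.60423511e-02, -1.24632584e-04]), 'tool_pos': array([ 153.98965579, -501.42668215,  198.25293024]), 'tcp_rot': array([-3.14004901e+00, -1.89887717e-04,  2.97818243e-01]), 'contact_force': array([0.76682361, 0.3767172 , 0.30390805]), 'moment': array([0.01667698, 0.0245868 , 0.02607641]), 'finger_force': 0.0, 'grip_width': 91.5864520819255}
scene {'mtx': array([[404.40050979,   0.        , 324.60683033],
       [  0.        , 404.40050979, 192.62417001],
       [  0.        ,   0.        ,   1.        ]]), 'dist_coeffs': array([0.00738021, 0.        , 0.        , 0.        , 0.        ]), 'position': array([861.76552939, 357.36486104, 563.53706768]), 'attitude': array([-2.34004609,  0.01039695,  2.47015396])}
top {'mtx': array
[... 276 characters left out ...]
37450202, 745.42072999]), 'attitude': array([-2.91685027e+00, -1.89388712e-03, -1.75629943e+00])}
{'mtx': array([[303.1414326 ,   0.        , 316.91847554],
       [  0.        , 303.1414326 , 200.65862755],
       [  0.        ,   0.        ,   1.        ]]), 'dist_coeffs': array([-0.01884642,  0.        ,  0.        ,  0.        ,  0.        ]), 'mount': array([[ 6.68981877e-04, -9.57378537e-01, -2.88835403e-01,
         7.80218054e+01],
       [ 9.99998673e-01,  1.06951381e-03, -1.22889568e-03,
        -1.08462046e+00],
       [ 1.48543180e-03, -2.88834198e-01,  9.57377982e-01,
        -1.86205143e+02],
       [ 0.00000000e+00,  0.00000000e+00,  0.00000000e+00,
         1.00000000e+00]])}
```

View pics/top1.png

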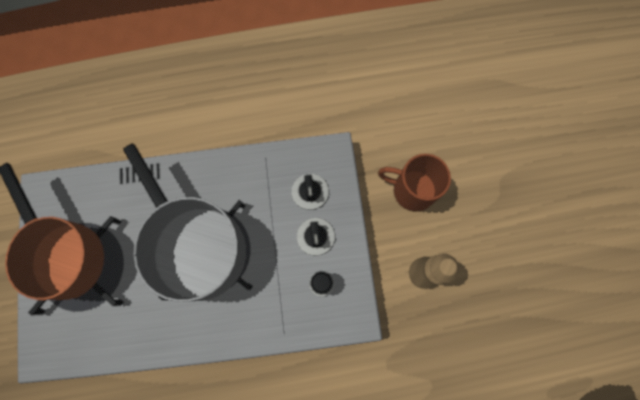

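View pics/scene1.png

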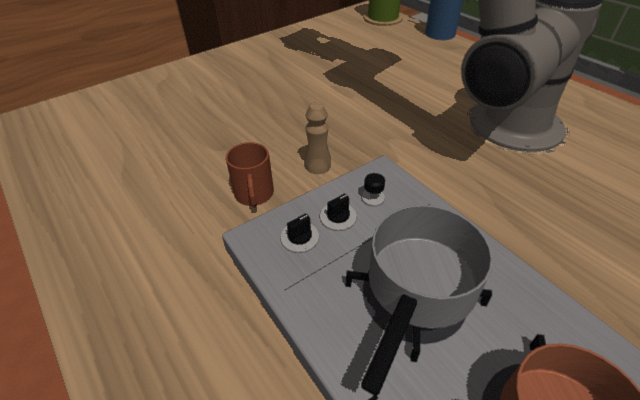

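The top view shows the fan knob at about (321,283), with the burners at (310,188) and (316,237). In the scene view the fan cap is at about (375,183). A mug and a pepper mill stand on the -y side.

```bash
cat > h.py <<'E'
import numpy as np, cv2
from scipy.spatial.transform import Rotation as R
from plant import *
def ray(n,px,o=None):
    c=get_calibration(n)
    u=cv2.undistortPoints(np.array([[px]],float),c["mtx"],c["dist_coeffs"])[0,0]
    d=np.array([u[0],u[1],1.])
    if n=="wrist":
        M=c["mount"]; T=R.from_euler("xyz",o["tcp_rot"])
        return T.apply(M[:3,3])+o["tool_pos"],T.apply(M[:3,:3]@d)
    return c["position"],R.from_euler("xyz",c["attitude"]).apply(d)
def plane(n,px,z,o=None):
    p,d=ray(n,px,o);return p+d*(z-p[2])/d[2]
def blob(img,box,thr=60):
    x0,y0,x1,y1=box
    m=(img[y0:y1,x0:x1].max(2)<thr).astype(np.uint8)
    k,l,s,c=cv2.connectedComponentsWithStats(m)
    i=1+s[1:,4].argmax();return c[i]+[x0,y0],s[i]
def tri(r1,r2):
    A=np.zeros((3,3));b=np.zeros(3);rs=[]
    for p,d in(r1,r2):
        d=d/np.linalg.norm(d);P=np.eye(3)-np.outer(d,d);A+=P;b+=P@p;rs.append((P,p))
    x=np.linalg.solve(A,b);return x,[np.linalg.norm(P@(x-p)) for P,p in rs]
E
python3 - <<'E'
from h import *
t=cv2.imread("pics/top1.png");s=cv2.imread("pics/scene1.png")
f,sf=blob(t,(300,265,345,300));g,sg=blob(s,(360,168,390,196))
print(f,sf,g,sg)
print("fan top",plane("top",f,97),"scene",plane("scene",g,90),"tri",tri(ray("top",f),ray("scene",g)))
for b in((300,170,322,205),(300,220,335,252)):
    c,st=blob(t,b);print(c,st,plane("top",c,85))
for p in((381,340),(351,133),(19,382)):print(plane("top",p,50))
print("pan",[plane("top",p,120) for p in((250,240),(150,240))])
E
```

```text
[321.87123288 282.30410959] [ 11   7  22  21 365] [373.17617866 184.01985112] [  0   5  25  23 403]
fan top [479.27601967   1.45238285  97.        ] scene [483.34472129   7.34041413  90.        ] tri (array([479.09426742,   2.12188021,  83.92149091]), [np.float64(0.9453600969616971), np.float64(0.9453600969616273)])
[310.01436782 189.20402299] [  0   6  21  25 348] [630.09886386  -6.97484313  85.        ]
[315.84297521 234.84297521] [  5   3  22  24 363] [554.61026714  -2.80561751  85.        ]
[373.64034999 -74.78982499  50.        ]
[727.34316025 -97.23046141  50.        ]
[408.55982263 516.78903496  50.        ]
pan [array([559.90072907,  96.36666255, 120.        ]), array([587.50198465, 246.75832372, 120.        ])]
```

arm_command(gripper=[91, 91, 91, 91, 91], dp=[[1, -0.84, 0], [1, -0.84, 0], [1, -0.84, 0], [1, -0.84, 0], [1, -0.84, 0]], twist=[0, 0, 0, 0, 0])

```text
time: 0.72
tool_pos: [243.1, -363.7, 198.6]
tcp_rot: [-3.141, 0.0, 0.298]
contact_force: [0.4, 0.2, -1.0]
grip_width: 91.0
finger_force: 0.0
```

arm_command(gripper=[91, 91, 91, 91, 91], dp=[[1, -0.84, 0], [1, -0.84, 0], [1, -0.84, 0], [1, -0.84, 0], [1, -0.84, 0]], twist=[0, 0, 0, 0, 0])

```text
time: 1.35
tool_pos: [331.8, -226.7, 198.7]
tcp_rot: [-3.141, 0.0, 0.298]
contact_force: [-0.3, 0.0, -0.5]
grip_width: 90.9
finger_force: 0.0
```

arm_command(gripper=[91, 91, 91, 91, 91], dp=[[1, -0.84, 0], [1, -0.84, 0], [1, -0.84, 0], [1, -0.84, 0], [1, -0.84, 0]], twist=[0, 0, 0, 0, 0])

```text
time: 1.98
tool_pos: [420.4, -89.7, 198.7]
tcp_rot: [-3.141, 0.001, 0.298]
contact_force: [0.1, -0.7, 0.8]
grip_width: 90.8
finger_force: 0.0
```

arm_command(gripper=[91, 91, 91, 91, 91], dp=[[1, -0.84, 0], [1, -0.84, 0], [1, -0.84, 0], [0, 0, 0], [0, 0, 0]], twist=[0, 0, 0, -1, -1])

```text
time: 2.6
tool_pos: [473.2, -8.0, 198.4]
tcp_rot: [-3.141, 0.001, 0.476]
contact_force: [-0.5, -0.1, -0.3]
grip_width: 91.2
finger_force: 0.0
```

arm_command(gripper=[91, 91, 91, 91, 91], dp=[[0, 0, 0], [0, 0, 0], [0, 0, 0], [0, 0, 0], [0, 0, 0]], twist=[-1, -1, -1, 0, 0])

```text
time: 3.22
tool_pos: [473.2, -8.5, 198.7]
tcp_rot: [-3.141, 0.0, 0.732]
contact_force: [0.3, 0.6, 0.1]
grip_width: 90.7
finger_force: 0.0
```

```bash
python3 - <<'E'
from h import *
o=get_obs();im=capture("wrist");cv2.imwrite("pics/w1.png",im[:,:,::-1])
print(o["time"],o["tool_pos"],o["tcp_rot"])
c=get_calibration("wrist");M=c["mount"];T=R.from_euler("xyz",o["tcp_rot"])
P=np.array([479.3,1.5,97.]);q=M[:3,:3].T@(T.inv().apply(P-o["tool_pos"])-M[:3,3])
u=c["mtx"]@q;print(u[:2]/u[2])
E
```

```text
3.225 [473.21969262  -8.49939795 198.72636644] [-3.14133293e+00  3.15122012e-04  7.32420922e-01]
[314.92019813 181.55850033]
```

View pics/w1.png

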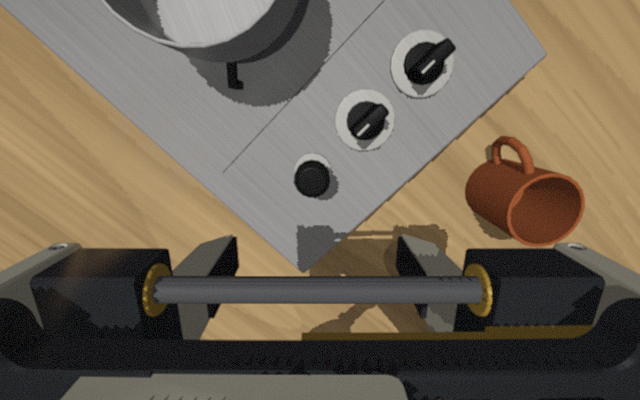

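The wrist view shows the fan cap at about (313,179), where the measured position predicts (315,182). It lies between the fingers in y and is clear of the burner knobs at (367,120) and (425,60).

arm_command(gripper=[70, 70, 70, 70, 70], dp=[[0.45, -0.14, 0], [0, 0, 0.9], [0, 0, 0.9], [0, 0, 0.9], [0, 0, 0.3]], twist=[0, 0, 0, 0, 0])

```text
time: 3.9
tool_pos: [478.9, 2.3, 122.8]
tcp_rot: [-3.14, 0.001, 0.734]
contact_force: [-0.3, 0.9, 0.7]
grip_width: 70.0
finger_force: 0.0
```

```bash
python3 - <<'E'
from h import *
w=cv2.imread("pics/w1.png");b,s=blob(w,(290,158,338,202),45);print(b,s)
o=dict(tool_pos=np.array([473.22,-8.5,198.73]),tcp_rot=np.array([-3.1413,.0003,.7324]))
print(plane("wrist",b,97,o))
o=get_obs();im=capture("wrist");cv2.imwrite("pics/w2.png",im[:,:,::-1])
print(o["time"],o["tool_pos"],o["tcp_rot"],o["grip_width"])
E
```

```text
[312.14376321 178.86575053] [  5   3  35  36 946]
[479.49153623   5.29674551  97.        ]
3.9 [478.92381864   2.25910496 122.77980109] [-3.13990032e+00  1.27557838e-03  7.34044701e-01] 70.03653828296464
```

View pics/w2.png

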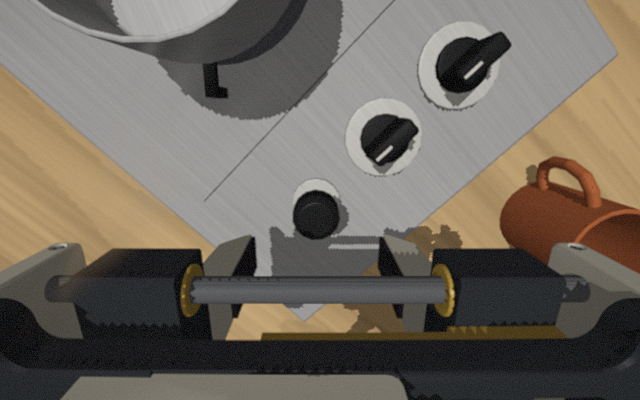

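The cap is at about (316,212), midway between the pads (about x 318) to within 1 mm. I'll trim slightly and descend 54 mm.

arm_command(gripper=[70, 70, 70, 70, 70], dp=[[0.06, -0.05, 0.5], [0, 0, 0.6], [0, 0, 0.6], [0, 0, 0.45], [0, 0, 0]], twist=[0, 0, 0, 0, 0])

```text
time: 4.58
tool_pos: [479.3, 3.7, 69.6]
tcp_rot: [-3.141, 0.001, 0.734]
contact_force: [0.7, 0.1, -0.2]
grip_width: 70.0
finger_force: 0.0
```

arm_command(gripper=[30, 30, 30, 30, 30], dp=[[0, 0, 0], [0, 0, 0], [0, 0, 0], [0, 0, 0], [0, 0, 0]], twist=[0, 0, 0, 0, 0])

```text
time: 5.2
tool_pos: [479.6, 3.5, 70.2]
tcp_rot: [3.141, 0.0, 0.734]
contact_force: [0.5, 0.9, -0.2]
grip_width: 31.0
finger_force: 0.1
```

Width is 31 mm with almost no pad force, where the cap should stop the fingers at 36 mm. I'll look before going on.

```bash
python3 - <<'E'
from h import *
o=get_obs();a=capture("wrist");cv2.imwrite("pics/w3.png",a[:,:,::-1])
s=capture("scene");c=cv2.resize(s[120:260,300:460],None,fx=4,fy=4,interpolation=2);cv2.imwrite("pics/s3.png",c[:,:,::-1])
print(o["tool_pos"],o["grip_width"],o["finger_force"])
E
```

```text
[479.63690635   3.54179032  70.2064576 ] 31.04855852419466 0.1370228111045435
```

View pics/w3.png

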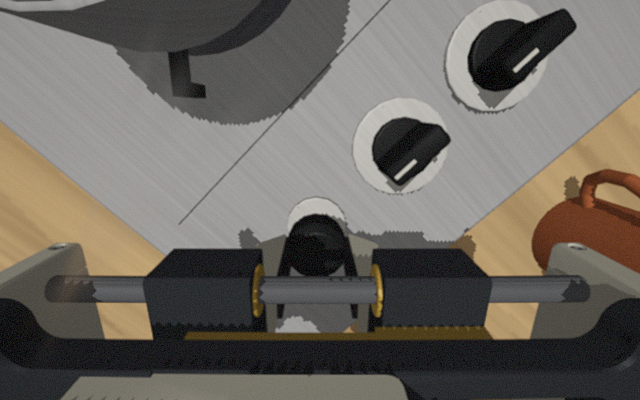

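View pics/s3.png

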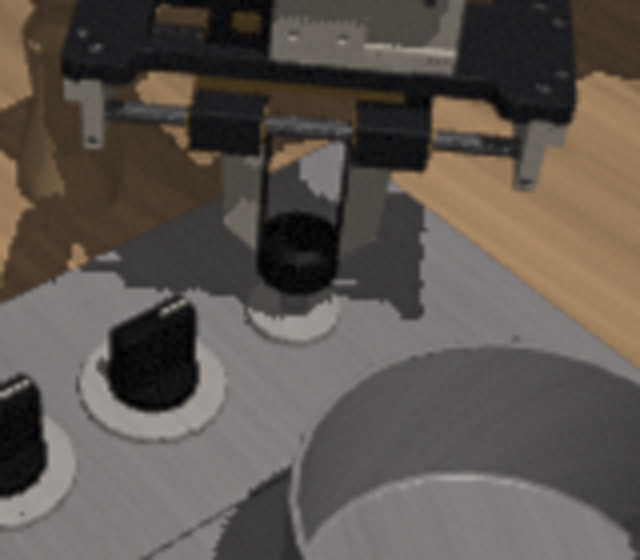

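The wrist view shows the cap at about (317,243) between the closed pads, and the scene crop shows the fingers on both sides of it. I'll close further to confirm the grip.

arm_command(gripper=[10, 10, 10, 10, 10], dp=[[0, 0, 0], [0, 0, 0], [0, 0, 0], [0, 0, 0], [0, 0, 0]], twist=[0, 0, 0, 0, 0])

```text
time: 5.92
tool_pos: [480.9, 3.8, 72.2]
tcp_rot: [3.139, -0.003, 0.734]
contact_force: [-2.5, 2.3, 16.9]
grip_width: 10.0
finger_force: 8.5
```

```bash
python3 - <<'E'
from h import *
o=get_obs();a=capture("wrist")
s=capture("scene");c=cv2.resize(s[120:260,300:460],None,fx=2.5,fy=2.5,interpolation=2)
w=cv2.resize(a[170:310,240:400],None,fx=2.5,fy=2.5,interpolation=2)
cv2.imwrite("pics/s4.png",np.hstack([c,w])[:,:,::-1])
print(o)
E
```

```text
{'time': 5.925, 'joint_positions': array([-1.52061630e-01,  4.10031108e-01,  1.81940636e+00,  5.52220519e-04,
        9.08597765e-01,  6.84224460e-01]), 'dq': array([ 0.00080919, -0.00034072, -0.0005919 ,  0.00068231, -0.00131435,
       -0.00175466]), 'tau': array([-1.20567117e+00, -3.36774373e+01, -1.65021640e+01, -4.35541822e-01,
       -1.15240183e+00, -3.05730660e-03]), 'tool_pos': array([480.87531299,   3.7527258 ,  72.15671173]), 'tcp_rot': array([ 3.13911206e+00, -2.58690557e-03,  7.34174686e-01]), 'contact_force': array([-2.46978288,  2.31923715, 16.89045177]), 'moment': array([ 0.43338213,  0.52033907, -0.00999835]), 'finger_force': 8.486727061390411, 'grip_width': 9.97086706933848}
```

View pics/s4.png

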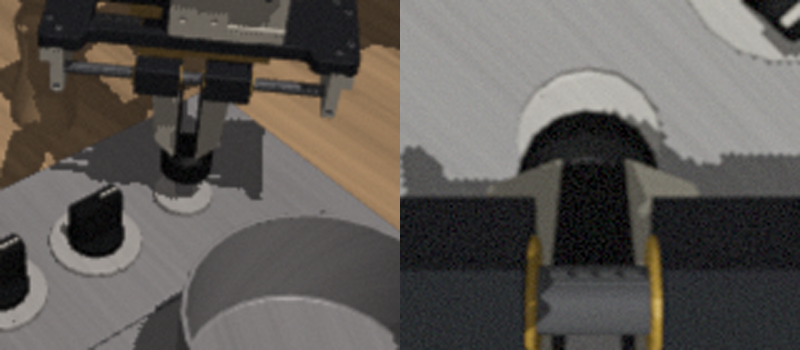

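The fingers have closed to 10 mm with 17 N upward on the tool. They look to be above or behind the cap rather than around it. I'll check by projecting the TCP and cap points into the images.

```bash
cat >> h.py <<'E'
def proj(n,P,o=None):
    c=get_calibration(n);P=np.array(P,float)
    if n=="wrist":
        M=c["mount"];q=M[:3,:3].T@(R.from_euler("xyz",o["tcp_rot"]).inv().apply(P-o["tool_pos"])-M[:3,3])
    else: q=R.from_euler("xyz",c["attitude"]).inv().apply(P-c["position"])
    return cv2.projectPoints(q.reshape(1,3),np.zeros(3),np.zeros(3),c["mtx"],c["dist_coeffs"])[0][0,0].round(1)
E
python3 - <<'E'
from h import *
o=get_obs();t=o["tool_pos"]
print("TCP scene",proj("scene",t),"wrist",proj("wrist",t,o))
for z in(50,74,88,100):print(z,proj("scene",[479.5,3,z]),proj("top",[479.5,3,z]),proj("wrist",[479.5,3,z],o))
# before grasp: triangulate from w1,w2 + initial scene/top
w=cv2.imread("pics/w2.png");b2,s2=blob(w,(290,185,342,240),45);print(b2,s2)
o2=dict(tool_pos=np.array([478.92,2.26,122.78]),tcp_rot=np.array([-3.1399,.0013,.7340]))
o1=dict(tool_pos=np.array([473.22,-8.5,198.73]),tcp_rot=np.array([-3.1413,.0003,.7324]))
W1=ray("wrist",[312.1,178.9],o1);W2=ray("wrist",b2,o2);T=ray("top",[321.9,282.3]);S=ray("scene",[374.3,183.5])
for n,a,c in(("TS",T,S),("TW1",T,W1),("W1W2",W1,W2),("SW1",S,W1),("SW2",S,W2),("TW2",T,W2)):print(n,tri(a,c))
# burner1 bar top via top & scene; hob corner near (scene 388,157 / top 381,340)
print("corner",tri(ray("top",[381,340]),ray("scene",[388,157])))
E
```

```text
TCP scene [372.1 189.8] wrist [318.8 233.1]
50 [371.4 198.1] [321.  283.3] [318.1 223.3]
74 [372.4 188.5] [320.9 282.8] [318.3 236.3]
88 [373.  182.6] [320.9 282.5] [318.5 245.4]
100 [373.5 177.4] [320.8 282.3] [318.6 254.3]
[315.9495549  215.16083086] [   4    6   45   48 1685]
TS (array([478.43849287,   2.77273861,  85.40552768]), [np.float64(1.862750288627025), np.float64(1.8627502886272158)])
TW1 (array([478.71662174,   2.73950439,  88.21442664]), [np.float64(1.6050675978425737), np.float64(1.605067597842549)])
W1W2 (array([478.03904779,   4.264099  ,  89.27547622]), [np.float64(0.02469835707443248), np.float64(0.02469835707456555)])
SW1 (array([477.15949846,   3.83118824,  85.10386459]), [np.float64(0.2171244586546377), np.float64(0.21712445865459595)])
SW2 (array([476.55936474,   3.287592  ,  84.36703556]), [np.float64(0.2114422629424199), np.float64(0.21144226294234386)])
TW2 (array([478.60696017,   2.66043273,  87.85557768]), [np.float64(1.610518916523855), np.float64(1.6105189165239369)])
corner (array([369.41735335, -71.77982189,  42.18608753]), [np.float64(5.089270656342604), np.float64(5.0892706563425705)])
```

The evidence agrees that the physical fingertips end about 29 mm short of the reported TCP: the finger front face in the wrist view, the tip row of about 180 in the scene view, and the fingers closing on the cap's top near z 100. I'll lift, open and go lower, watching the force. z = 55 is safe whichever way the tips lie.

arm_command(gripper=[10, 70, 70, 70, 70], dp=[[0, 0, -0.6], [0, 0, 0], [0, 0, 0], [0, 0, 0], [0, 0, 0]], twist=[0, 0, 0, 0, 0])

```text
time: 6.65
tool_pos: [479.4, 3.6, 84.7]
tcp_rot: [-3.141, 0.001, 0.734]
contact_force: [0.3, -0.3, 0.1]
grip_width: 45.5
finger_force: 0.0
```

arm_command(gripper=[70, 70, 70, 70, 70], dp=[[0, 0, 0.4], [0, 0, 0.4], [0, 0, 0.3], [0, 0, 0.1], [0, 0, 0]], twist=[0, 0, 0, 0, 0])

```text
time: 7.28
tool_pos: [479.6, 3.6, 55.0]
tcp_rot: [-3.141, 0.0, 0.734]
contact_force: [0.2, -0.4, -0.2]
grip_width: 69.5
finger_force: 0.0
```

```bash
python3 - <<'E'
from h import *
o=get_obs();a=capture("wrist")
s=capture("scene");c=cv2.resize(s[120:260,300:460],None,fx=2.5,fy=2.5,interpolation=2)
w=cv2.resize(a[170:310,240:400],None,fx=2.5,fy=2.5,interpolation=2)
cv2.imwrite("pics/s5.png",np.hstack([c,w])[:,:,::-1])
print(o["tool_pos"],o["contact_force"],o["time"])
E
```

```text
[479.57848781   3.580463    54.9581816 ] [ 0.21214885 -0.36514168 -0.17288928] 7.275
```

View pics/s5.png

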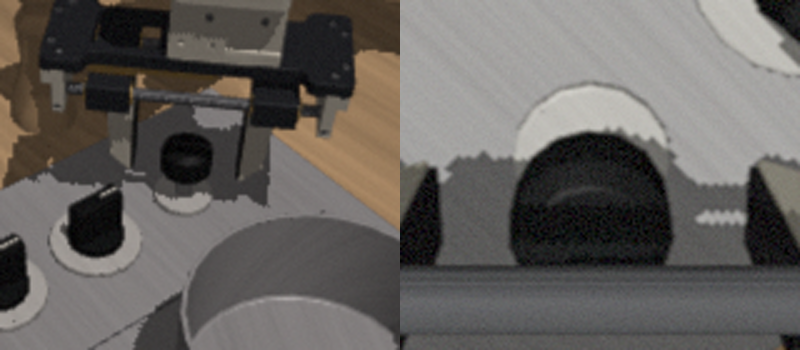

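The fingers now reach down either side of the cap. In the scene half of the picture the tips are at crop rows of about 170-180, and the cap spans 133-182. I'll close.

arm_command(gripper=[30, 30, 30, 30, 30], dp=[[0, 0, 0], [0, 0, 0], [0, 0, 0], [0, 0, 0], [0, 0, 0]], twist=[0, 0, 0, 0, 0])

```text
time: 8.0
tool_pos: [479.3, 3.9, 55.2]
tcp_rot: [-3.141, 0.0, 0.734]
contact_force: [-1.8, 2.6, 1.1]
grip_width: 34.4
finger_force: 30.0
```

arm_command(gripper=[20, 20, 20, 20, 20], dp=[[0, 0, 0], [0, 0, 0], [0, 0, 0], [0, 0, 0], [0, 0, 0]], twist=[0, 0, 0, 0, 0])

```text
time: 8.62
tool_pos: [479.4, 3.8, 55.2]
tcp_rot: [-3.141, 0.0, 0.734]
contact_force: [-3.3, 3.9, 4.8]
grip_width: 34.7
finger_force: 30.0
```

The grip is firm at 34.7 mm and 30 N. I'll pull up.

arm_command(gripper=[20, 20, 20, 20, 20], dp=[[0, 0, -0.2], [0, 0, -0.3], [0, 0, -0.3], [0, 0, -0.2], [0, 0, -0.04]], twist=[0, 0, 0, 0, 0])

```text
time: 9.25
tool_pos: [479.2, 3.8, 80.6]
tcp_rot: [-3.141, 0.001, 0.734]
contact_force: [1.9, 5.2, -17.9]
grip_width: 34.5
finger_force: 29.9
```

```bash
python3 - <<'E'
from h import *
o=get_obs();a=capture("wrist")
s=capture("scene");c=cv2.resize(s[120:260,300:460],None,fx=2.5,fy=2.5,interpolation=2)
w=cv2.resize(a[170:310,240:400],None,fx=2.5,fy=2.5,interpolation=2)
cv2.imwrite("pics/s6.png",np.hstack([c,w])[:,:,::-1])
print(o["tool_pos"],o["contact_force"],o["time"],o["grip_width"])
E
```

```text
[479.15632611   3.77494114  80.58106451] [  1.9139024    5.22789711 -17.89748442] 9.25 34.48189304968456
```

View pics/s6.png

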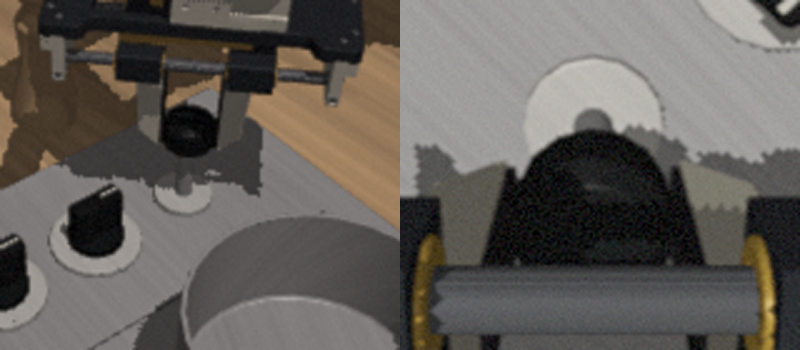

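The cap is up with the steel stem exposed, and 18 N of downward force means it is against the upper stop. I'll hold it for about 1.2 s, then push home.

arm_command(gripper=[20, 20, 20, 20, 20], dp=[[0, 0, 0], [0, 0, 0], [0, 0, 0], [0, 0, 0], [0, 0, 0]], twist=[0, 0, 0, 0, 0])

```text
time: 9.98
tool_pos: [479.2, 3.8, 80.5]
tcp_rot: [-3.14, 0.001, 0.734]
contact_force: [1.5, 5.0, -10.9]
grip_width: 34.3
finger_force: 29.9
```

arm_command(gripper=[20, 20, 20, 20, 20], dp=[[0, 0, 0], [0, 0, 0], [0, 0, 0], [0, 0, 0], [0, 0, 0]], twist=[0, 0, 0, 0, 0])

```text
time: 10.6
tool_pos: [479.2, 3.8, 80.5]
tcp_rot: [-3.14, 0.001, 0.734]
contact_force: [0.7, 5.4, -11.3]
grip_width: 35.0
finger_force: 29.9
```

arm_command(gripper=[20, 20, 20, 20, 20], dp=[[0, 0, 0.2], [0, 0, 0.3], [0, 0, 0.3], [0, 0, 0.2], [0, 0, 0.06]], twist=[0, 0, 0, 0, 0])

```text
time: 11.22
tool_pos: [479.4, 3.8, 55.1]
tcp_rot: [-3.141, 0.0, 0.734]
contact_force: [-5.9, 4.9, 10.3]
grip_width: 34.5
finger_force: 30.0
```

It is home, with 10 N against the lower stop. I'll release and rise.

arm_command(gripper=[70, 70, 70, 70, 70], dp=[[0, 0, 0], [0, 0, 0], [0, 0, 0], [0, 0, 0], [0, 0, 0]], twist=[0, 0, 0, 0, 0])

```text
time: 11.85
tool_pos: [479.7, 3.4, 54.7]
tcp_rot: [3.141, 0.0, 0.734]
contact_force: [-0.0, -0.7, -0.1]
grip_width: 69.6
finger_force: 0.0
```

arm_command(gripper=[70, 70, 70, 70, 70], dp=[[0, 0, -0.5], [0, 0, -1], [0, 0, -1], [0, 0, -1], [0, 0, -0.7]], twist=[0, 0, 0, 0, 0])

```text
time: 12.48
tool_pos: [480.1, 3.5, 161.7]
tcp_rot: [3.14, -0.001, 0.734]
contact_force: [-0.2, 0.5, -0.5]
grip_width: 70.1
finger_force: 0.0
```

```bash
python3 - <<'E'
from h import *
s=capture("scene");c=cv2.resize(s[120:260,260:420],None,fx=2.5,fy=2.5,interpolation=2)
o=get_obs();a=capture("wrist")[80:220,260:420];w=cv2.resize(a,None,fx=2.5,fy=2.5,interpolation=2)
cv2.imwrite("pics/s7.png",np.hstack([c,w])[:,:,::-1])
print(blob(s[:,:,::-1],(360,168,390,196)),o["tool_pos"],o["contact_force"],o["time"])
E
```

```text
(array([374.26782274, 180.63969171]), array([  0,   0,  30,  28, 519], dtype=int32)) [481.20314821   3.39692277 163.61221568] [ 1.01563463 -0.83711707  2.88950555] 12.525
```

View pics/s7.png

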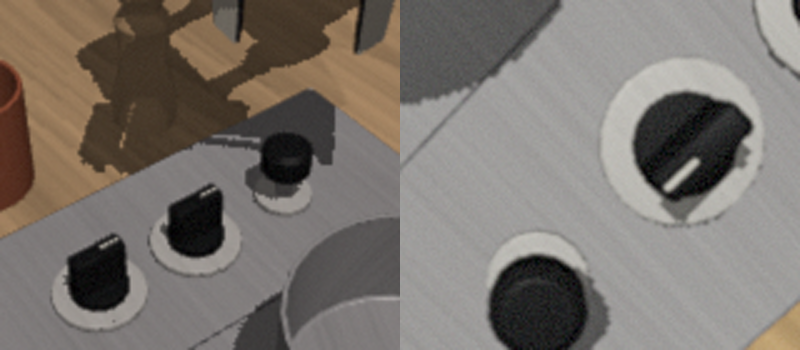

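In the scene half, the cap spans crop rows of about 133-182, the same as before the pull, so it is home. Both burner bars are unturned and the gripper is clear.

```bash
python3 -c "
from plant import *
print(close_job())"
```

```text
the job is handed in; nothing more can be done
None
```

I pulled the fan knob out to its upper stop, held it there about 1.2 s and pushed it fully home; both burner knobs still look off, the gripper is clear, and the job was handed in at about 12.5 s with no verdict returned.

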